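Walk the sticky sample-tray cover shut and latch it

TASK

Close the dark sliding cover of the white sample tray: it binds in its sticky tracks when it goes crooked, so push its two lugs by turns, gently and without slamming, until both ends are fully home against the stop hidden under the far rim. Then swing the steel latch on the left wall across behind the left lug, and let go. Leave the other things on the bench as they are.

Things in the scene. Friction and masses are not known exactly. Their poses are not given: they have to be found in the camera images.
- sampler: White sample-tray housing, fixed on the bench, 280 (x) x 380 (y) x 86 mm high. Origin: centre of its underside; x points away from its front, y to its left. Side walls: inner faces at y +-155, outer +-190, top z 86 mm; lips reach in from them over the cover's ends, to y +-143. The far wall's rim (from x 106, top z 88 mm) hides a stop bar that ends the cover's travel.
- hood (a point): Centre of the top of the fixed white hood (x -140 to 0, y +-75 mm of the housing, top z 93). From it a fixed centre bar of the same height runs on to the far wall (x 0 to 140, y +-20 mm). They cover the middle of the sliding cover, so that it can be pushed only near its ends. The point is at x -70, y 0 mm of the housing.
- cover: Dark flat sliding cover, 130 (x) x 304 (y) x 8 mm, about 0.5 kg; origin: centre of its underside, axes like the housing's. It slides towards the housing's +x, its top at z 78 mm; home, against the hidden stop bar, its origin is at x 50 to 58 mm of the housing. It starts 30 to 65 mm short, perhaps crooked. Sliding an end takes 2 to 5 N, up to 9 N to break it loose; over 25 N is forcing it, over 0.3 m/s slamming.
- cover_mid (a point): Centre of the cover's underside, again. The cover has 3 mm of play at each end: pushed at one end alone it turns, its other end hardly moving, and at 2.8 degrees of crookedness (one lug 12 to 13 mm ahead of the other) it wedges between the side walls and will not move, however hard it is pushed there, until the other end is pushed.
- lug_left (a point): Centre of the cover's left (+y) lug, an upright aluminium plate 10 (x) x 30 (y) x 35 mm high, from z 78 to 113 mm of the housing; at x -10, y 118, z 25.5 mm in the cover's frame. Push on its near (-x) face, 5 mm before this point. Cover home: it is somewhere at x 40 to 48 mm of the housing, to be felt, as the stop bar's setting differs.
- lug_right (a point): Centre of the cover's right (-y) lug, alike, at x -10, y -118, z 25.5 mm in the cover's frame.
- latch (a joint): Angle (rad) of the steel turn latch on top of the left wall. At 0 its 60 mm arm points to the housing's front (-x); it turns anticlockwise seen from above, inwards, up to 1.57, where it points to -y close behind the left lug of the closed cover (2 to 10 mm clear). Starts at 0 to 0.25, stays where left, moves with about 1.6 N at the pin. Latched beyond 1.3.
- latch_pivot (a point): The latch's vertical hinge axis, on top of the left wall, at x 28, y 172, z 87 mm of the housing; fixed.
- latch_pin (a point): Middle of the latch's upright steel pin, 10 mm thick, from z 97 to 129 mm of the housing, 50 mm from the hinge axis along the arm. The arm is 10 mm wide, its top at z 97 mm.

How it is judged:
By the outcome, as a careful person would: the job done as asked, in the order asked, and still so for the second after the job is handed in, with the robot touching nothing.
It also fails if it takes over 72 s, if anything falls off the work surface, if the arm or the gripper's body presses on something with over 40 N, if the wrist force passes 120 N, or if a joint passes its speed limit or range.

ROBOT

A 6-joint arm with a two-finger parallel gripper is mounted at the origin on the work surface. World frame = base frame: x ahead of the robot, y to its left, z up, the work surface at z = 0. Lengths are in m, angles in rad, forces in N, time in s.
With the tool pointing down it reaches from about 0.3 to 0.875 m from the base axis. Payload 6.4 kg.
Tool frame: the origin (TCP) lies midway between the tips of the shut fingers; the grasp point (between the pads) lies 19 mm behind it (ctrl.hold_point_z is the distance from the TCP to the grasp point, in m); z points along the fingers, y is the line along which they close (so a half turn about z gives the same grasp; the last joint's range is limited). The gripper opens to 85 mm and grips with 20 to 120 N. Pads are 22 mm wide; open, the fingers measure 114 mm over their backs; the gripper's body (76 mm by 85 mm) begins 54 mm behind the grasp point. The pads swing forward as they close: fully open they stand 13 mm farther back than shut.
Start: joints at [-1.494, 0.181, 1.607, -0, 1.354, -0.206], TCP at [0.16, -0.552, 0.231] pointing down, gripper open.
Joint ranges: [-2.99, 2.99], [-0.89, 2.07], [0.3, 2.58], [-1.14, 4.28], [0, 2.63], [-3.12, 3.12]. Speed limits (rad/s): [2.57, 2.57, 3.01, 3.14, 3.14, 3.14].

INTERFACE

Orientations are given as a unit quaternion [w, x, y, z].
In Python, from bench import ctrl gives the robot as it stands.
- The arm moves only by the tool carry_out, never from a script. Its argument "plan" is text: rows parted by semicolons, each of 6 numbers parted by spaces: the shift along the tool's x, y, z as a fraction of full scale, then the turn, a rotation vector about the tool's x, y, z as a fraction of full scale. A call has exactly 8 rows; each row shifts and turns the commanded pose from where the row before left it, along the tool's axes as they then stand; what a row does not reach is not made up. Full scale, the value 1, is 40 mm for a shift and 0.1 rad for a turn. A row lasts 1/12 s, in which the tool goes at most 41.7 mm and 7.16 degrees, less where a joint would pass 70% of its speed; a pose out of reach is approached as far as the arm can. A call with a number of a shift or a turn outside -1 to 1 is refused whole. A call with a gripper value outside its range is refused whole. "claw" is the gripper's target within -1 to 1 (shut at 1, half-way at 0, fully open at -1), set as the call begins (left out, the last holds). The fingers move at their own pace and stop on an object; the grip force is fixed at half the most. Time passes only in rows, so rows that do not move let the fingers close, or fill a call up. It gives the time, the measured TCP pose, the force, the opening and the grip force at its end, in the units of the state.
- ctrl.get_obs(): the state, without advancing time (a new reading comes with each control period).
- ctrl.camera(name): name is "scene" or "top" or "wrist"; returns a dict with "pixels" (480x640x3 uint8, red, green, blue), "mtx" (3x3 intrinsics, pixels), "R" (3x3) and "t" (3): a world point X has camera coordinates R X + t. Camera axes: x right, y down, z forward; pixel columns grow to the right and rows downward; lengths in m; the calibration is good to about 2 mm. A picture is of the moment at which its call begins. There is no depth.
- ctrl.hand_in(): hands the job in; it is judged then, once.
The state is a dict: "time_s": time; "q": joint angles; "dq": joint speeds; "joint_efforts": joint torques, N m; "eef_pos": TCP position; "eef_rot": TCP orientation; "wrist_force": force on the tool from outside, world axes, zero at the start; "torque": the same for the moment, N m; "opening": opening from 0.0 (shut) to 1.0 (fully open); "grasp_force": force on a finger pad.
Only numpy, scipy, OpenCV 4.12 (cv2) and the standard library are available. Lean on these libraries where they do the work, as an engineer would, in place of code of your own. Each camera call takes 0.05 s, during which the arm holds its last target. There are 200 camera calls.

## Working session

There is one attempt and no reset: what is moved stays moved. The work goes in short steps, Python scripts to look and compute and a tool call to move; the robot and the scene stay as the last step left them, time stands still between calls to the robot, and variables do not carry over. Pictures are saved under pics/ and viewed, at most 10 in all, crops included, and the job is handed in when it is done.

Besides the shell and the picture viewer there is one more tool, called as name(argument=value, ...) on one line, values as JSON. carry_out: Moves the arm, as the interface text tells. Shift numbers are shares of 40 mm and turn numbers shares of 0.1 rad, none past 1 either way. Its arguments: {"type":"object","properties":{"plan":{"type":"string"},"claw":{"type":"number"}},"required":["plan"]}

```bash
mkdir -p pics; ls
python3 - <<'E'
from bench import ctrl
import cv2,numpy as np
o=ctrl.get_obs();print(o)
for n in("scene","top"):
    c=ctrl.camera(n);cv2.imwrite(f"pics/{n}0.png",c["pixels"][:,:,::-1]);print(n,c["mtx"],c["R"],c["t"])
E
```

```text
pics
{'time_s': 0.0, 'q': array([-1.49431149e+00,  1.81584513e-01,  1.60799044e+00, -9.12609240e-08,
        1.35379651e+00, -2.06286770e-01]), 'dq': array([-0.00102841, -0.00041469, -0.00117849,  0.00014113,  0.00160149,
        0.00065754]), 'joint_efforts': array([ 1.11530717e-03, -4.44869971e+01, -3.51333153e+01, -1.82551657e-04,
        9.06448171e-03, -7.70507796e-06]), 'eef_pos': array([ 0.16041694, -0.55160093,  0.2303682 ]), 'eef_rot': array([-8.87534359e-04,  9.90021273e-01,  1.40915179e-01,  5.76382044e-05]), 'wrist_force': array([-0.35657141, -0.7615343 ,  0.55689371]), 'torque': array([-0.04461122,  0.01820131, -0.0137508 ]), 'grasp_force': 0.0, 'opening': 1.0014380643524436}
scene [[502.05308813   0.         319.21952768]
 [  0.         502.05308813 242.83765226]
 [  0.           0.           1.        ]] [[-0.4749584   0.87998786  0.00599053]
 [ 0.6254283   0.34233748 -0.70117365]
 [-0.61907508 -0.32928167 -0.71296537]] [ 0.20494275 -0.27984061  1.15765104]
top [[525.51053595   0.         319.16139114]
 [  0.         525.51053595 238.98308129]
 [  0.           0.           1.        ]] [[-0.01360364 -0.99983415  0.0121086 ]
 [-0.98822365  0.01159788 -0.15257626]
 [ 0.15241052 -0.0140416  -0.98821752]] [0.06562561 0.54036577 0.70475577]
```

View pics/top0.png

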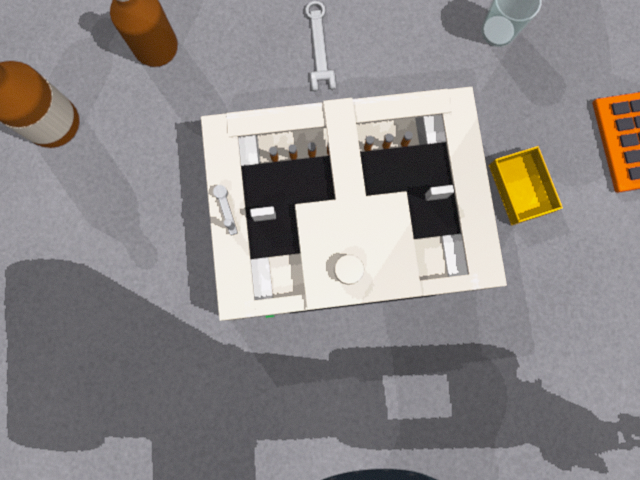

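View pics/scene0.png

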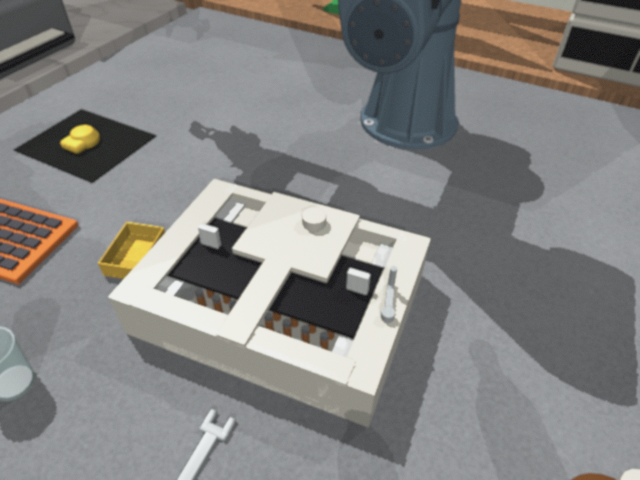

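The top view shows the housing top corners near (202,116), (473,88), (506,285) and (219,320). The lugs are near (262,213) and (440,192), the latch runs from (220,190) to (232,230), and the hood knob is at (349,268).

```bash
cat > h.py <<'E'
import numpy as np,cv2
from bench import ctrl
def ray(c,p,z):
    d=c["R"].T@np.linalg.inv(c["mtx"])@np.array([p[0],p[1],1.]);o=-c["R"].T@c["t"]
    return o+d*(z-o[2])/d[2]
def proj(c,X):
    v=c["mtx"]@(c["R"]@np.asarray(X)+c["t"]);return v[:2]/v[2]
E
python3 - <<'E'
from h import *
c=ctrl.camera("top");im=c["pixels"][:,:,::-1]
P=[ray(c,p,.087)[:2] for p in[(202,116),(473,88),(506,285),(219,320)]]
H=np.array([[140,190],[140,-190],[-140,-190],[-140,190]])/1000
P=np.array(P)
M,_=cv2.estimateAffinePartial2D(H,P);print(P,M,np.hypot(M[0,0],M[1,0]),np.arctan2(M[1,0],M[0,0]))
print((H@M[:,:2].T+M[:,2]-P)*1000)
cr=np.hstack([im[160:260,200:300],im[160:260,400:500]]);cv2.imwrite("pics/crop.png",cv2.resize(cr,None,fx=4,fy=4,interpolation=cv2.INTER_CUBIC))
E
```

```text
[[ 0.70727382  0.21839873]
 [ 0.74507298 -0.15852003]
 [ 0.46978246 -0.18612786]
 [ 0.42928943  0.19076929]] [[ 0.99050049 -0.10147545  0.58785468]
 [ 0.10147545  0.99050049  0.01613003]] 0.9956849339533526 0.10209247569082919
[[-0.02941264  0.13295576]
 [ 0.7320973   0.66153399]
 [-1.31751599 -0.14376242]
 [ 0.61484256 -0.65072688]]
```

View pics/crop.png

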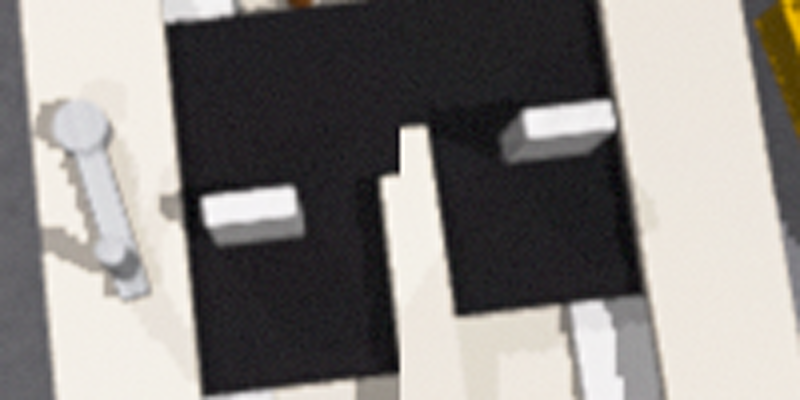

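```bash
cat >> h.py <<'E'
a=0.1021;Rh=np.array([[np.cos(a),-np.sin(a)],[np.sin(a),np.cos(a)]]);Oh=np.array([.58785,.01613])
def toH(w): return Rh.T@(np.asarray(w)[:2]-Oh)*1000
def toW(h): return Rh@(np.asarray(h)/1000)+Oh
E
python3 - <<'E'
from h import *
c=ctrl.camera("top")
for n,p,z in[("L",(262.2,211),.113),("R",(442,189.75),.113),("pin",(228,221.7),.129),("piv",(220.5,191),.097),("knob",(349,268),.12)]:
    print(n,toH(ray(c,p,z)).round(1))
o=ctrl.get_obs();print("tcp",toH(o["eef_pos"]),"goalR -45,-118",toW([-50,-118]))
E
```

```text
L [ -8.4 118.1]
R [  -6.7 -117.2]
pin [-20.7 160.8]
piv [ 28.3 171.5]
knob [-95.   16.5]
tcp [-483.06934498 -521.41709938] goalR -45,-118 [ 0.55013726 -0.10635163]
```

carry_out(plan="0 0 0 0 0 0.9;0 0 0 0 0 0.9;0.7 -0.65 0 0 0 0;0.7 -0.65 0 0 0 0;0.7 -0.65 0 0 0 0;0.7 -0.65 0 0 0 0;0.7 -0.65 0 0 0 0;0.7 -0.65 0 0 0 0", claw=1)

```text
time_s: 0.87
eef_pos: [0.3124, -0.3781, 0.2312]
eef_rot: [-0.0, 0.999, 0.051, 0.0]
wrist_force: [0.1, 0.2, -0.8]
opening: -0.002
grasp_force: 0.0
```

carry_out(plan="0.7 -0.65 0 0 0 0;0.7 -0.65 0 0 0 0;0.7 -0.65 0 0 0 0;0.7 -0.65 0 0 0 0;0.7 -0.65 0 0 0 0;0.7 -0.65 0 0 0 0;0.7 -0.65 0 0 0 0;0 0 0 0 0 0")

```text
time_s: 1.53
eef_pos: [0.4909, -0.1735, 0.2313]
eef_rot: [-0.001, 0.999, 0.054, 0.001]
wrist_force: [-1.1, 0.2, -0.4]
opening: -0.001
grasp_force: 0.0
```

```bash
cat > s.py <<'E'
from h import *
from scipy.spatial.transform import Rotation as Ro
o=ctrl.get_obs();w=o["eef_rot"];R=Ro.from_quat([w[1],w[2],w[3],w[0]]).as_matrix()
print("H",toH(o["eef_pos"]).round(1),"z",o["eef_pos"][2].round(4),"toolx yaw-a",round(np.arctan2(R[1,0],R[0,0])-a,4),"tz",R[:,2].round(3),"F",(Rh.T@o["wrist_force"][:2]).round(1),o["wrist_force"][2].round(1),"t",o["time_s"],o["opening"])
E
python3 s.py
```

```text
H [-115.7 -178.8] z 0.2313 toolx yaw-a 0.0062 tz [ 0.002  0.002 -1.   ] F [-1.1  0.3] -0.4 t 1.5333 -0.0010385960404803983
```

carry_out(plan="0.54 -0.51 0 0 0 0;0.54 -0.51 0 0 0 0;0.54 -0.5 0 0 0 0;0 0 0.9 0 0 0;0 0 0.9 0 0 0;0 0 0.9 0 0 0;0 0 0.3 0 0 0;0 0 0.3 0 0 0")

```text
time_s: 2.2
eef_pos: [0.5448, -0.1111, 0.0974]
eef_rot: [-0.001, 0.999, 0.051, -0.002]
wrist_force: [-0.1, -0.4, -0.0]
opening: -0.0
grasp_force: 0.0
```

```bash
python3 s.py; python3 -c "
from h import *
cv2.imwrite('pics/t1.png',cv2.resize(ctrl.camera('scene')['pixels'][150:400,90:450,::-1],None,fx=2,fy=2))"
```

```text
H [ -55.8 -122.2] z 0.0974 toolx yaw-a 0.0007 tz [-0.003  0.001 -1.   ] F [-0.1 -0.4] -0.0 t 2.2 -0.00021590949236483428
```

View pics/t1.png

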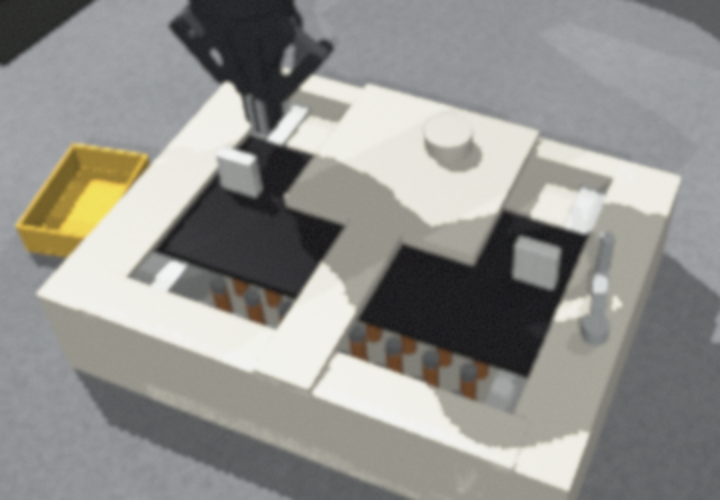

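The tool stands just behind the right lug, clear of it (finger tips at about (262,130), lug at (238,172) in the crop).

carry_out(plan="0.15 -0.1 0 0 0 0;0.15 0 0 0 0 0;0.15 0 0 0 0 0;0.1 0 0 0 0 0;0.1 0 0 0 0 0;0.1 0 0 0 0 0;0.1 0 0 0 0 0;0 0 0 0 0 0")

```text
time_s: 2.92
eef_pos: [0.5801, -0.104, 0.0994]
eef_rot: [0.0, 0.999, 0.051, 0.0]
wrist_force: [0.0, -0.3, -0.5]
opening: -0.006
grasp_force: 0.0
```

```bash
python3 s.py
```

```text
H [ -20.  -118.7] z 0.0994 toolx yaw-a 0.0008 tz [ 0. -0. -1.] F [-0.  -0.3] -0.5 t 2.9167 -0.00550245413851717
```

carry_out(plan="0.04 0 0 0 0 0;0.04 0 0 0 0 0;0.04 0 0 0 0 0;0.04 0 0 0 0 0;0.04 0 0 0 0 0;0.04 0 0 0 0 0;0 0 0 0 0 0;0 0 0 0 0 0")

```text
time_s: 3.58
eef_pos: [0.5894, -0.1031, 0.0993]
eef_rot: [0.0, 0.999, 0.051, 0.0]
wrist_force: [-0.8, -0.3, -0.4]
opening: -0.002
grasp_force: 0.2
```

```bash
python3 s.py;cat > lug.py <<'E'
from h import *
# bright lug-top blob near each lug: predicted window, threshold, contour centre
def lugs(c):
    im=c["pixels"];hsv=cv2.cvtColor(im,cv2.COLOR_RGB2HSV)
    r=[]
    for y in(118,-118):
        best=None
        pts=np.array([proj(c,[*toW([x,y+s]),.113]) for x,s in((-25,17),(65,17),(65,-17),(-25,-17))])
        m=np.zeros(im.shape[:2],np.uint8);cv2.fillPoly(m,[pts.round().astype(int)],255)
        m&=((hsv[:,:,2]>190)&(hsv[:,:,1]<12)).astype(np.uint8)*255
        k=cv2.connectedComponentsWithStats(m)
        i=1+np.argmax(k[2][1:,4]) if k[0]>1 else 0
        r.append((toH(ray(c,k[3][i],.113)).round(1),k[2][i,4]))
    return r
if __name__=="__main__":print(lugs(ctrl.camera("top")))
E
python3 lug.py
```

```text
H [ -10.6 -118.7] z 0.0993 toolx yaw-a 0.0006 tz [ 0.001  0.    -1.   ] F [-0.8 -0.2] -0.4 t 3.5833 -0.001799141069594585
[(array([ 62.8, 134. ]), np.int32(9)), (array([-53.8,  49. ]), np.int32(307200))]
```

```bash
python3 -c "
from h import *
c=ctrl.camera('top');i=c['pixels'][80:300,200:500,::-1];cv2.imwrite('pics/t2.png',cv2.resize(i,None,fx=2.6,fy=2.6,interpolation=2))
for p in[(262,211),(260,209),(258,211),(442,189),(215,150),(262,216)]:print(p,c['pixels'][p[1],p[0]])"
```

```text
(262, 211) [189 186 186]
(260, 209) [183 179 181]
(258, 211) [185 181 181]
(442, 189) [49 62 71]
(215, 150) [181 174 166]
(262, 216) [108 104 108]
```

View pics/t2.png

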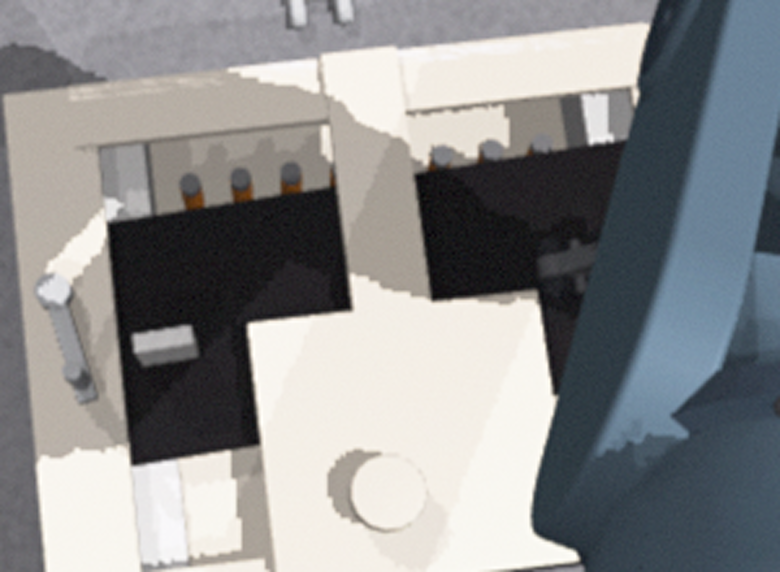

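```bash
cat > edge.py <<'E'
from h import *
# cover's far edge: scan columns (housing x) at fixed y on plane z=.078 for the far end of the dark region
def edge(show=True):
    c=ctrl.camera("top");g=cv2.cvtColor(c["pixels"],cv2.COLOR_RGB2GRAY);r=[]
    xs=np.arange(0,106,.5)
    for y in(130,120,100,80,60,40,-40,-60,-80,-100,-120):
        v=np.array([proj(c,[*toW([x,y]),.078]) for x in xs],np.float32)
        s=cv2.remap(g,v[None,:,0],v[None,:,1],1)[0].astype(float)
        d=s<45
        x=xs[np.where(d)[0].max()] if d.any() else np.nan
        r.append((y,x))
    r=np.array(r);return r
if __name__=="__main__":
    r=edge();print(r.tolist())
    k=r[:,1]<103
    ok=r[k&(r[:,1]>20)];p=np.polyfit(ok[:,0],ok[:,1],1)
    for _ in range(3):
        e=abs(np.polyval(p,ok[:,0])-ok[:,1]);ok=ok[e<max(2,np.median(e)*2)];p=np.polyfit(ok[:,0],ok[:,1],1)
    print("L lug x",np.polyval(p,118)-75,"R lug x",np.polyval(p,-118)-75,"n",len(ok),"tilt deg",np.degrees(p[0]))
E
python3 edge.py
```

```text
[[130.0, 65.5], [120.0, 66.5], [100.0, 69.0], [80.0, 68.5], [60.0, 69.5], [40.0, 71.5], [-40.0, 75.0], [-60.0, 78.0], [-80.0, 76.5], [-100.0, 78.5], [-120.0, 79.0]]
L lug x -8.151612903225825 R lug x 4.40967741935485 n 11 tilt deg -3.049614070857617
```

carry_out(plan="-0.5 0 -0.2 0 0 0;-0.1 0 -0.6 0 0 0;-0.06 -0.98 0 0 0 0;-0.06 -0.98 0 0 0 0;-0.06 -0.98 0 0 0 0;-0.06 -0.98 0 0 0 0;-0.06 -0.98 0 0 0 0;0 -0.98 0 0 0 0")

```text
time_s: 4.4
eef_pos: [0.5285, 0.1291, 0.1316]
eef_rot: [-0.0, 0.999, 0.051, 0.0]
wrist_force: [1.2, 1.1, 0.7]
opening: 0.0
grasp_force: 0.0
```

```bash
python3 s.py;python3 edge.py|tail -1
```

```text
H [-47.6 118.5] z 0.1316 toolx yaw-a 0.0003 tz [ 0.001  0.    -1.   ] F [1.3 0.9] 0.7 t 4.4 0.00047706991196069955
L lug x -6.609999999999943 R lug x 4.009999999999977 n 5 tilt deg -2.578310078088684
```

carry_out(plan="0 0 0.8 0 0 0;0.3 0 0 0 0 0;0.13 0 0 0 0 0;0.13 0 0 0 0 0;0.13 0 0 0 0 0;0.13 0 0 0 0 0;0.13 0 0 0 0 0;0.13 0 0 0 0 0")

```text
time_s: 5.12
eef_pos: [0.5726, 0.1314, 0.0998]
eef_rot: [-0.0, 0.999, 0.051, 0.0]
wrist_force: [-2.6, 0.2, 1.8]
opening: 0.001
grasp_force: 1.6
```

```bash
python3 s.py;python3 edge.py
```

```text
H [ -3.4 116.3] z 0.0998 toolx yaw-a 0.0002 tz [ 0.  0. -1.] F [-2.5  0.5] 1.8 t 5.1167 0.001052953823596668
[[130.0, 38.5], [120.0, 40.0], [100.0, 17.0], [80.0, nan], [60.0, nan], [40.0, 78.5], [-40.0, 82.5], [-60.0, 82.0], [-80.0, 81.0], [-100.0, 80.5], [-120.0, 79.5]]
L lug x -34.318527315914494 R lug x 13.722327790973864 n 3 tilt deg -11.663297634848348
```

carry_out(plan="-0.5 0 -0.2 0 0 0;-0.15 0 -0.6 0 0 0;0 0.98 0 0 0 0;0 0.98 0 0 0 0;0 0.98 0 0 0 0;0 0.98 0 0 0 0;0 0.98 0 0 0 0;0 0.98 0 0 0 0")

```text
time_s: 5.83
eef_pos: [0.5709, -0.1072, 0.1319]
eef_rot: [0.0, 0.999, 0.051, 0.001]
wrist_force: [0.7, -0.2, -0.5]
opening: 0.0
grasp_force: 0.0
```

carry_out(plan="0 0 0.8 0 0 0;0.12 0 0 0 0 0;0.12 0 0 0 0 0;0.12 0 0 0 0 0;0.12 0 0 0 0 0;0.12 0 0 0 0 0;0.12 0 0 0 0 0;0.1 0 0 0 0 0")

```text
time_s: 6.5
eef_pos: [0.6037, -0.1009, 0.1001]
eef_rot: [0.0, 0.999, 0.052, 0.0]
wrist_force: [-2.8, -0.6, 2.1]
opening: 0.003
grasp_force: 1.5
```

```bash
python3 s.py;python3 edge.py
```

```text
H [   3.8 -118.1] z 0.1001 toolx yaw-a 0.002 tz [ 0. -0. -1.] F [-2.8 -0.3] 2.1 t 6.5 0.0027379968245893
[[130.0, 88.0], [120.0, 88.5], [100.0, 88.5], [80.0, 89.0], [60.0, 89.5], [40.0, 90.0], [-40.0, 91.0], [-60.0, 91.5], [-80.0, 92.5], [-100.0, 92.5], [-120.0, 92.5]]
L lug x 13.347575442247646 R lug x 17.727450572320535 n 11 tilt deg -1.0633405074046176
```

carry_out(plan="-0.4 0 -0.2 0 0 0;-0.15 0 -0.6 0 0 0;0 -0.98 0 0 0 0;0 -0.98 0 0 0 0;0 -0.98 0 0 0 0;0 -0.98 0 0 0 0;0 -0.98 0 0 0 0;0 -0.99 0 0 0 0")

```text
time_s: 7.22
eef_pos: [0.5569, 0.1326, 0.1318]
eef_rot: [-0.0, 0.999, 0.051, 0.001]
wrist_force: [1.4, 0.0, 0.6]
opening: 0.004
grasp_force: 0.0
```

carry_out(plan="0 0 0.8 0 0 0;0.11 0 0 0 0 0;0.11 0 0 0 0 0;0.11 0 0 0 0 0;0.11 0 0 0 0 0;0.11 0 0 0 0 0;0.11 0 0 0 0 0;0.1 0 0 0 0 0")

```text
time_s: 7.88
eef_pos: [0.5879, 0.1329, 0.0999]
eef_rot: [0.0, 0.999, 0.051, 0.0]
wrist_force: [-3.2, -0.1, 1.7]
opening: 0.0
grasp_force: 1.5
```

```bash
python3 s.py;python3 edge.py
```

```text
H [ 11.9 116.2] z 0.0999 toolx yaw-a -0.0005 tz [ 0. -0. -1.] F [-3.2  0.2] 1.7 t 7.8833 0.00018838817868148202
[[130.0, 84.0], [120.0, 82.0], [100.0, 78.5], [80.0, nan], [60.0, nan], [40.0, 99.5], [-40.0, 96.5], [-60.0, 96.0], [-80.0, 95.5], [-100.0, 95.5], [-120.0, 94.0]]
L lug x 9.225189478377175 R lug x 22.264110566205986 n 7 tilt deg -3.1655726599013496
```

carry_out(plan="-0.4 0 -0.2 0 0 0;-0.1 0 -0.6 0 0 0;0 0.98 0 0 0 0;0 0.98 0 0 0 0;0 0.98 0 0 0 0;0 0.98 0 0 0 0;0 0.98 0 0 0 0;0 0.98 0 0 0 0")

```text
time_s: 8.6
eef_pos: [0.5919, -0.1046, 0.1318]
eef_rot: [0.0, 0.999, 0.051, 0.001]
wrist_force: [0.5, 0.2, -0.5]
opening: -0.002
grasp_force: 0.0
```

carry_out(plan="0 0 0.8 0 0 0;0.1 0 0 0 0 0;0.1 0 0 0 0 0;0.1 0 0 0 0 0;0.1 0 0 0 0 0;0.1 0 0 0 0 0;0.1 0 0 0 0 0;0.1 0 0 0 0 0")

```text
time_s: 9.27
eef_pos: [0.6199, -0.0989, 0.1002]
eef_rot: [0.0, 0.999, 0.052, 0.0]
wrist_force: [-2.8, -0.7, 2.0]
opening: 0.002
grasp_force: 1.5
```

```bash
python3 s.py;python3 edge.py
```

```text
H [  20.1 -117.7] z 0.1002 toolx yaw-a 0.0019 tz [ 0.001 -0.    -1.   ] F [-2.8 -0.4] 2.0 t 9.2667 0.002391289913187481
[[130.0, 103.0], [120.0, 104.0], [100.0, 104.0], [80.0, 104.5], [60.0, 105.0], [40.0, 105.5], [-40.0, 105.5], [-60.0, 105.5], [-80.0, 105.5], [-100.0, 105.5], [-120.0, 105.5]]Traceback (most recent call last):
  File "edge.py", line 16, in <module>
    ok=r[k&(r[:,1]>20)];p=np.polyfit(ok[:,0],ok[:,1],1)
                          ~~~~~~~~~~^^^^^^^^^^^^^^^^^^^
    raise TypeError("expected non-empty vector for x")
TypeError: expected non-empty vector for x
```

carry_out(plan="-0.4 0 -0.2 0 0 0;-0.1 0 -0.6 0 0 0;0 -0.98 0 0 0 0;0 -0.98 0 0 0 0;0 -0.98 0 0 0 0;0 -0.98 0 0 0 0;0 -0.98 0 0 0 0;0 -0.99 0 0 0 0")

```text
time_s: 9.98
eef_pos: [0.5753, 0.1349, 0.1318]
eef_rot: [-0.0, 0.999, 0.051, 0.001]
wrist_force: [0.9, 0.2, -0.0]
opening: -0.005
grasp_force: 0.0
```

carry_out(plan="0 0 0.8 0 0 0;0.1 0 0 0 0 0;0.1 0 0 0 0 0;0.1 0 0 0 0 0;0.1 0 0 0 0 0;0.1 0 0 0 0 0;0.07 0 0 0 0 0;0.04 0 0 0 0 0")

```text
time_s: 10.65
eef_pos: [0.6002, 0.1345, 0.1]
eef_rot: [0.0, 0.999, 0.051, 0.0]
wrist_force: [-2.4, -0.9, 1.6]
opening: -0.002
grasp_force: 1.4
```

```bash
python3 s.py
```

```text
H [ 24.3 116.5] z 0.1 toolx yaw-a -0.0005 tz [ 0. -0. -1.] F [-2.4 -0.6] 1.6 t 10.65 -0.0023569925959869022
```

carry_out(plan="0.007 0 0 0 0 0;0.007 0 0 0 0 0;0.007 0 0 0 0 0;0.007 0 0 0 0 0;0.007 0 0 0 0 0;0.007 0 0 0 0 0;0.007 0 0 0 0 0;0.007 0 0 0 0 0")

```text
time_s: 11.32
eef_pos: [0.6015, 0.1357, 0.0993]
eef_rot: [-0.0, 0.999, 0.051, -0.0]
wrist_force: [-2.3, 0.2, 1.5]
opening: 0.001
grasp_force: 1.2
```

carry_out(plan="0.007 0 0 0 0 0;0.007 0 0 0 0 0;0.007 0 0 0 0 0;0.007 0 0 0 0 0;0.007 0 0 0 0 0;0.007 0 0 0 0 0;0.007 0 0 0 0 0;0.007 0 0 0 0 0")

```text
time_s: 11.98
eef_pos: [0.6027, 0.1358, 0.0992]
eef_rot: [0.0, 0.999, 0.051, -0.001]
wrist_force: [-7.7, -1.0, 5.7]
opening: -0.002
grasp_force: 4.4
```

```bash
python3 s.py
```

```text
H [ 26.9 117.5] z 0.0992 toolx yaw-a 0.0009 tz [-0.003 -0.    -1.   ] F [-7.8 -0.2] 5.7 t 11.9833 -0.0016352764957786661
```

carry_out(plan="0.01 0 0 0 0 0;0.01 0 0 0 0 0;0.01 0 0 0 0 0;0 0 0 0 0 0;0 0 0 0 0 0;0 0 0 0 0 0;0 0 0 0 0 0;0 0 0 0 0 0")

```text
time_s: 12.65
eef_pos: [0.6027, 0.1359, 0.0992]
eef_rot: [0.0, 0.999, 0.052, -0.003]
wrist_force: [-13.7, -1.6, 9.2]
opening: 0.002
grasp_force: 6.3
```

```bash
python3 s.py
```

```text
H [ 27.  117.6] z 0.0992 toolx yaw-a 0.0011 tz [-0.005 -0.001 -1.   ] F [-13.8  -0.2] 9.2 t 12.65 0.002144733422234615
```

carry_out(plan="-0.4 0 -0.2 0 0 0;-0.1 0 -0.6 0 0 0;0 0.98 0 0 0 0;0 0.98 0 0 0 0;0 0.98 0 0 0 0;0 0.98 0 0 0 0;0 0.98 0 0 0 0;0 0.98 0 0 0 0")

```text
time_s: 13.32
eef_pos: [0.6102, -0.1023, 0.1318]
eef_rot: [0.0, 0.999, 0.051, 0.001]
wrist_force: [1.1, -0.7, -0.4]
opening: 0.002
grasp_force: 0.0
```

carry_out(plan="0 0 0.8 0 0 0;0.1 0 0 0 0 0;0.1 0 0 0 0 0;0.1 0 0 0 0 0;0.06 0 0 0 0 0;0.03 0 0 0 0 0;0.02 0 0 0 0 0;0 0 0 0 0 0")

```text
time_s: 13.98
eef_pos: [0.6262, -0.0978, 0.1002]
eef_rot: [0.0, 0.999, 0.052, 0.001]
wrist_force: [-0.8, 0.1, 0.2]
opening: 0.0
grasp_force: 0.2
```

```bash
python3 s.py
```

```text
H [  26.6 -117.2] z 0.1002 toolx yaw-a 0.0019 tz [ 0.001 -0.    -1.   ] F [-0.8  0.2] 0.2 t 13.9833 0.0002912914007596922
```

Feel for the stop on the right.

carry_out(plan="0.01 0 0 0 0 0;0.01 0 0 0 0 0;0.01 0 0 0 0 0;0.01 0 0 0 0 0;0 0 0 0 0 0;0 0 0 0 0 0;0 0 0 0 0 0;0 0 0 0 0 0")

```text
time_s: 14.65
eef_pos: [0.6272, -0.0983, 0.0993]
eef_rot: [-0.0, 0.999, 0.051, -0.0]
wrist_force: [-1.8, 0.8, 1.8]
opening: 0.003
grasp_force: 1.4
```

```bash
python3 s.py
```

```text
H [  27.4 -117.8] z 0.0993 toolx yaw-a 0.0006 tz [-0.  0. -1.] F [-1.7  1. ] 1.8 t 14.65 0.00262809622276035
```

carry_out(plan="0.01 0 0 0 0 0;0.01 0 0 0 0 0;0.01 0 0 0 0 0;0.01 0 0 0 0 0;0.01 0 0 0 0 0;0 0 0 0 0 0;0 0 0 0 0 0;0 0 0 0 0 0")

```text
time_s: 15.32
eef_pos: [0.6286, -0.0982, 0.0992]
eef_rot: [0.0, 0.999, 0.051, -0.001]
wrist_force: [-5.8, -1.1, 3.5]
opening: 0.001
grasp_force: 2.8
```

```bash
python3 s.py
```

```text
H [  28.9 -117.9] z 0.0992 toolx yaw-a 0.0007 tz [-0.001 -0.    -1.   ] F [-5.9 -0.5] 3.5 t 15.3167 0.0012880205411288771
```

carry_out(plan="0.01 0 0 0 0 0;0.01 0 0 0 0 0;0.01 0 0 0 0 0;0.01 0 0 0 0 0;0 0 0 0 0 0;0 0 0 0 0 0;0 0 0 0 0 0;0 0 0 0 0 0")

```text
time_s: 15.98
eef_pos: [0.6287, -0.0982, 0.0992]
eef_rot: [-0.0, 0.999, 0.051, -0.003]
wrist_force: [-12.1, -2.3, 8.4]
opening: 0.001
grasp_force: 6.2
```

```bash
python3 s.py
```

```text
H [  29.  -117.9] z 0.0992 toolx yaw-a 0.0008 tz [-0.005 -0.    -1.   ] F [-12.3  -1.1] 8.4 t 15.9833 0.0012138453000794139
```

carry_out(plan="-0.4 0 -0.2 0 0 0;-0.1 0 -0.6 0 0 0;0 -0.98 0 0 0 0;0 -0.98 0 0 0 0;0 -0.98 0 0 0 0;0 -0.98 0 0 0 0;0 -0.98 0 0 0 0;0 -0.98 0 0 0 0")

```text
time_s: 16.65
eef_pos: [0.5871, 0.136, 0.1316]
eef_rot: [-0.0, 0.999, 0.051, 0.001]
wrist_force: [0.7, 1.3, -0.4]
opening: -0.0
grasp_force: 0.0
```

carry_out(plan="0 0 0.8 0 0 0;0.1 0 0 0 0 0;0.1 0 0 0 0 0;0.08 0 0 0 0 0;0.06 0 0 0 0 0;0.03 0 0 0 0 0;0.02 0 0 0 0 0;0 0 0 0 0 0")

```text
time_s: 17.32
eef_pos: [0.6029, 0.1348, 0.0999]
eef_rot: [0.0, 0.999, 0.051, 0.0]
wrist_force: [0.2, 0.7, -0.2]
opening: -0.003
grasp_force: 0.0
```

```bash
python3 s.py
```

```text
H [ 27.1 116.6] z 0.0999 toolx yaw-a -0.0005 tz [ 0.001  0.    -1.   ] F [0.3 0.6] -0.2 t 17.3167 -0.0028289753764585714
```

carry_out(plan="0.01 0 0 0 0 0;0.01 0 0 0 0 0;0.01 0 0 0 0 0;0.01 0 0 0 0 0;0.01 0 0 0 0 0;0.01 0 0 0 0 0;0 0 0 0 0 0;0 0 0 0 0 0")

```text
time_s: 17.98
eef_pos: [0.6034, 0.1357, 0.0992]
eef_rot: [0.0, 0.999, 0.052, -0.001]
wrist_force: [-6.8, -2.3, 5.1]
opening: -0.001
grasp_force: 3.4
```

```bash
python3 s.py
```

```text
H [ 27.7 117.4] z 0.0992 toolx yaw-a 0.001 tz [-0.003 -0.001 -1.   ] F [-7.  -1.6] 5.1 t 17.9833 -0.0009278217754283747
```

carry_out(plan="0.01 0 0 0 0 0;0.01 0 0 0 0 0;0.01 0 0 0 0 0;0.01 0 0 0 0 0;0.01 0 0 0 0 0;0 0 0 0 0 0;0 0 0 0 0 0;0 0 0 0 0 0")

```text
time_s: 18.65
eef_pos: [0.6035, 0.1358, 0.0992]
eef_rot: [0.0, 0.999, 0.052, -0.004]
wrist_force: [-14.9, -3.2, 11.0]
opening: 0.003
grasp_force: 7.5
```

```bash
python3 s.py
```

```text
H [ 27.7 117.4] z 0.0992 toolx yaw-a 0.0013 tz [-0.007 -0.001 -1.   ] F [-15.2  -1.7] 11.0 t 18.65 0.003220912856937323
```

carry_out(plan="-0.4 0 -0.2 0 0 0;-0.1 0 -0.6 0 0 0;0 0.98 0 0 0 0;0 0.98 0 0 0 0;0 0.98 0 0 0 0;0 0.98 0 0 0 0;0 0.98 0 0 0 0;0 0.98 0 0 0 0")

```text
time_s: 19.32
eef_pos: [0.6113, -0.1017, 0.1315]
eef_rot: [0.0, 0.999, 0.052, 0.001]
wrist_force: [1.2, 0.1, -0.5]
opening: 0.001
grasp_force: 0.0
```

carry_out(plan="0 0 0.8 0 0 0;0.1 0 0 0 0 0;0.1 0 0 0 0 0;0.1 0 0 0 0 0;0.06 0 0 0 0 0;0.04 0 0 0 0 0;0.02 0 0 0 0 0;0 0 0 0 0 0")

```text
time_s: 19.98
eef_pos: [0.6282, -0.0976, 0.1001]
eef_rot: [0.0, 0.999, 0.052, 0.001]
wrist_force: [0.2, 0.1, -0.0]
opening: 0.001
grasp_force: 0.0
```

```bash
python3 s.py
```

```text
H [  28.6 -117.2] z 0.1001 toolx yaw-a 0.0019 tz [ 0.001 -0.    -1.   ] F [0.2 0.1] -0.0 t 19.9833 0.0005201792524905714
```

carry_out(plan="0.01 0 0 0 0 0;0.01 0 0 0 0 0;0.01 0 0 0 0 0;0.01 0 0 0 0 0;0.01 0 0 0 0 0;0.01 0 0 0 0 0;0.01 0 0 0 0 0;0 0 0 0 0 0")

```text
time_s: 20.65
eef_pos: [0.6287, -0.098, 0.0992]
eef_rot: [-0.0, 0.999, 0.051, -0.002]
wrist_force: [-9.2, -0.5, 6.3]
opening: 0.007
grasp_force: 4.5
```

```bash
python3 s.py
```

```text
H [  29.  -117.7] z 0.0992 toolx yaw-a 0.0008 tz [-0.004  0.    -1.   ] F [-9.2  0.4] 6.3 t 20.65 0.006620690058772051
```

carry_out(plan="-0.5 0 -0.2 0 0 0;-0.3 0 -0.95 0 0 0;-0.08 -0.98 0 0 0 0;-0.08 -0.98 0 0 0 0;-0.08 -0.98 0 0 0 0;-0.08 -0.98 0 0 0 0;-0.08 -0.98 0 0 0 0;-0.08 -0.98 0 0 0 0")

```text
time_s: 21.32
eef_pos: [0.5551, 0.1324, 0.1456]
eef_rot: [-0.0, 0.999, 0.051, 0.001]
wrist_force: [1.2, 0.3, 0.1]
opening: -0.003
grasp_force: 0.0
```

carry_out(plan="0 -0.97 0 0 0 0;0 -0.97 0 0 0 0;0 0 0 0 0 0;0 0 0.3 0 0 0;0 0 0.3 0 0 0;0 0 0.3 0 0 0;0 0 0 0 0 0;0 0 0 0 0 0")

```text
time_s: 21.98
eef_pos: [0.5465, 0.2064, 0.1074]
eef_rot: [0.0, 0.999, 0.05, -0.002]
wrist_force: [-0.1, 0.2, 0.2]
opening: -0.007
grasp_force: 0.0
```

```bash
python3 s.py; python3 -c "
from h import *
cv2.imwrite('pics/t3.png',cv2.resize(ctrl.camera('scene')['pixels'][150:420,130:450,::-1],None,fx=2,fy=2))
cv2.imwrite('pics/t3b.png',cv2.resize(ctrl.camera('top')['pixels'][80:330,190:510,::-1],None,fx=2,fy=2))"
```

```text
H [-21.7 193.4] z 0.1074 toolx yaw-a -0.0015 tz [-0.004 -0.001 -1.   ] F [-0.1  0.2] 0.2 t 21.9833 -0.0072131612694009825
```

View pics/t3.png

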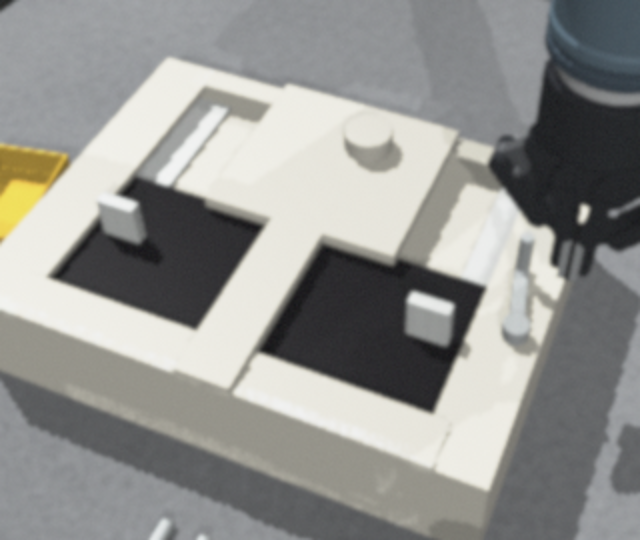

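The cover is shut, both lugs are level near the rim, and the shut fingers (575,255) stand outside the latch pin (526,245).

carry_out(plan="0.01 0.25 0 0 0 0;0.01 0.25 0 0 0 0;0.02 0.25 0 0 0 0;0.01 0.2 0 0 0 0;0.17 0.17 0 0 0 0;0.21 0.15 0 0 0 0;0.2 0.12 0 0 0 0;0 0 0 0 0 0")

```text
time_s: 22.75
eef_pos: [0.5802, 0.1537, 0.1095]
eef_rot: [0.0, 0.999, 0.051, 0.001]
wrist_force: [0.7, -0.0, 0.6]
opening: 0.001
grasp_force: 0.0
```

```bash
python3 s.py; python3 -c "
from h import *
cv2.imwrite('pics/t4.png',cv2.resize(ctrl.camera('scene')['pixels'][200:380,300:450,::-1],None,fx=3,fy=3))"
```

```text
H [  6.4 137.7] z 0.1095 toolx yaw-a -0.0007 tz [ 0.001 -0.001 -1.   ] F [ 0.6 -0.1] 0.6 t 22.75 0.00117008052806733
```

View pics/t4.png

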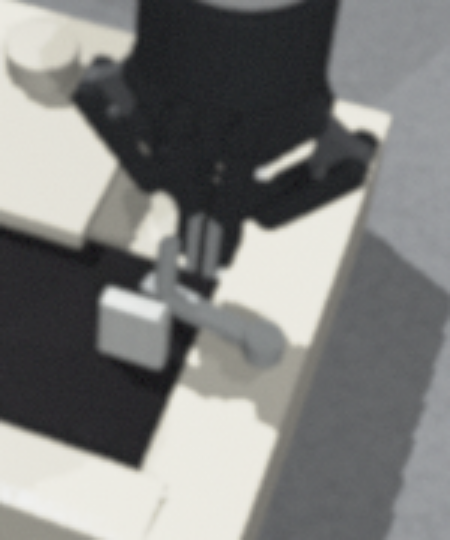

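The latch has swung most of the way: the pin (168,255) lies just ahead of the fingers and the arm is nearly across behind the left lug.

carry_out(plan="-0.05 0 0 0 0 0;0 0.2 0 0 0 0;0.03 0 0 0 0 0;0.03 0 0 0 0 0;0.03 0 0 0 0 0;0.03 0 0 0 0 0;0.03 0 0 0 0 0;0 0 0 0 0 0")

```text
time_s: 23.47
eef_pos: [0.5831, 0.1479, 0.1092]
eef_rot: [-0.0, 0.999, 0.051, -0.0]
wrist_force: [-1.7, -0.2, -0.6]
opening: -0.0
grasp_force: 0.5
```

```bash
python3 s.py
```

```text
H [  8.7 131.5] z 0.1092 toolx yaw-a 0.0009 tz [-0.  0. -1.] F [-1.7 -0. ] -0.6 t 23.4667 -0.00036306611242800126
```

carry_out(plan="0.02 0 0 0 0 0;0.02 0 0 0 0 0;0 0 0 0 0 0;-0.3 0 0 0 0 0;-0.6 0 0 0 0 0;0 0 -0.8 0 0 0;0 0 -0.9 0 0 0;-0.5 0 -0.8 0 0 0")

```text
time_s: 24.13
eef_pos: [0.5309, 0.142, 0.2112]
eef_rot: [-0.0, 0.999, 0.051, 0.002]
wrist_force: [1.4, 0.3, 1.2]
opening: 0.0
grasp_force: 0.0
```

carry_out(plan="-0.9 0 -0.2 0 0 0;-0.9 0 0 0 0 0;-0.5 0 0 0 0 0;0 0 0 0 0 0;0 0 0 0 0 0;0 0 0 0 0 0;0 0 0 0 0 0;0 0 0 0 0 0")

```text
time_s: 24.8
eef_pos: [0.4382, 0.1326, 0.2172]
eef_rot: [0.0, 0.999, 0.051, 0.0]
wrist_force: [0.4, 0.5, 0.5]
opening: -0.001
grasp_force: 0.0
```

```bash
python3 s.py; python3 -c "
from h import *
cv2.imwrite('pics/t5.png',cv2.resize(ctrl.camera('top')['pixels'][80:330,190:510,::-1],None,fx=2.4,fy=2.4))"
```

```text
H [-137.   131.1] z 0.2172 toolx yaw-a 0.0005 tz [ 0.  0. -1.] F [0.4 0.4] 0.5 t 24.8 -0.0007597407082256777
```

View pics/t5.png

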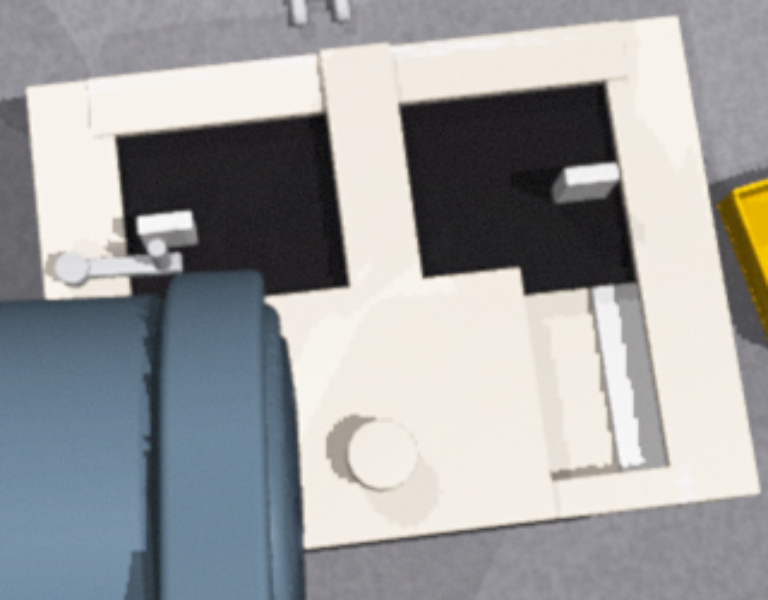

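The cover is closed with the lugs at about (167,225) and (588,182). The latch arm runs from (72,268) to (180,263), across behind the left lug, and the robot is clear of everything.

```bash
python3 -c "
from bench import ctrl
print(ctrl.hand_in())"
```

```text
the job is handed in; nothing more can be done
None
```

The job is handed in at about 25 s: both ends of the cover were felt home against the stop (about 15 N at most in the readings), the latch is across behind the left lug, and the arm is clear.

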